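# Index the specimen turntable to its click stop and tip the mounts into its box

### The arm

A 6-joint arm with a two-finger parallel gripper is mounted at the origin on a cart in front of the work surface, level with it; the furniture and walls round the work are solid. World frame = base frame: x ahead of the robot, y to its left, z up, the work surface at z = 0. Lengths are in m, angles in rad, forces in N, time in s.
With the tool pointing down it reaches from about 0.25 to 0.725 m from the base axis. Payload 9.7 kg.
Tool frame: the origin (TCP) lies between the finger pads; the fingertips stand 14 mm ahead of it and the grasp point (between the pads) lies 5 mm behind it; z points along the fingers, y is the line along which they close (so a half turn about z gives the same grasp; the last joint's range is limited). The gripper opens to 85 mm and grips with 20 to 120 N. Pads are 22 mm wide; open, the fingers measure 114 mm over their backs; the gripper's body (76 mm by 85 mm) begins 54 mm behind the grasp point. The pads swing forward as they close: fully open they stand 13 mm farther back than shut.
Start: joints at [1.166, 0.087, 0.176, 1.66, 0, 1.571], TCP at [0.217, 0.506, 0.245] pointing down, gripper open.
Joint ranges: [-3.13, 3.13], [-0.85, 1.81], [-1.15, 1.24], [-2.2, 2.28], [-1.44, 1.52], [-3.14, 3.14]. Speed limits (rad/s): [2.22, 2.22, 2.57, 3.14, 3.14, 3.14].

### API

Orientations are given as a rotation vector (axis times angle).
In Python, from workcell import robot gives the robot as it stands.
- The arm moves only by the shell command python3 inch.py 'ROWS'. ROWS is rows parted by semicolons, their numbers by spaces, 1 to 12 of them, each of 5 numbers: dx, dy, dz in m, then a turn about the tool's z in rad, then the finger opening in m; each row is the pose to reach, as a shift and turn from the pose commanded when the command began, along the tool's axes at that moment; what a row does not reach only later rows make up. A row lasts 1/8 s, in which the tool goes at most 0.0625 m and 0.188 rad, less where a joint would pass 70% of its speed; a pose out of reach is approached as far as the arm can. The fingers move at their own pace and stop on an object; the grip force is fixed at half the most. Time passes only in rows, so rows that do not move let the fingers close. It prints the time, the measured TCP pose, the force, the opening and the grip force at its end.
- robot.observe(): the state, without advancing time (a new reading comes with each control period).
- robot.read_camera(name): name is "side" or "top" or "wrist"; returns the picture (400x640x3 uint8, blue, green, red); there is no depth.
- robot.calibration(name): a dict with "fovy" (degrees; the focal length in pixels is half the picture's height over the tangent of half this angle, whatever the lens; pixels are square), "cx", "cy" (the principal point, pixels), "R" (3x3) and "t" (3): a world point X has camera coordinates R X + t. Camera axes: x right, y down, z forward; pixel columns grow to the right and rows downward; lengths in m; the calibration is good to about 2 mm. A picture is of the moment at which its call begins: read the wrist's pose just before it. calibration takes no time and is no camera call; for the wrist camera it gives the pose at the moment of the call.
- robot.job_done(): hands the job in; it is judged then, once.
The state is a dict: "time_s": time; "joints": joint angles; "dq": joint speeds; "tau": joint torques, N m; "eef_pos": TCP position; "tool_rot": TCP orientation; "wrist_force": force on the tool from outside, world axes, zero at the start; "moment": the same for the moment, N m; "gripper_width": finger opening in m; "finger_force": force on a finger pad.
Only numpy, scipy, OpenCV 4.12 (cv2) and the standard library are available. Lean on these libraries where they do the work, as an engineer would, in place of code of your own. Each camera call takes 0.05 s, during which the arm holds its last target. There are 200 camera calls.

### The job

Turn the turntable by its upright post until its rectangular box stands under the open end of the tipping tray and the spring plunger has clicked fully home in the rim notch there; feel for the click, because the plunger bracket may be clamped some way to either side. Only then swing the tray up by its lever bar so that all three specimen mounts slide into the rectangular box, let the tray down again onto its rest, and leave the turntable locked and the loose things around the station (hardness block, eyepiece, dropper bottle, black tape) where they are.

Things in the scene. Friction and masses are not known exactly. Their poses are not given: they have to be found in the camera images.
- station: fixed cast frame that carries everything. Origin on the bench top, on the turntable's vertical axis; z up, +y toward the tipping tray, +x away from the robot (yaw within 0.25 rad). Round foot of radius 132 mm, 12 mm high; the tray's stand at y 142 to 216 mm. Dark plunger bracket (top at 38 mm) on the robot's side, 158 to 202 mm from the axis, about 150 degrees anticlockwise of +x.
- turntable (a joint): turntable angle, rad, anticlockwise from above; 0: its rectangular box stands at station +y under the tray's open end. Stops at -2.9 and 0.5; starts between -2.6 and -0.7 and stays where left. The right notch clicks somewhere from -0.24 to 0.24 (not reported: the bracket is clamped off by that much). It also clicks one notch earlier, 2.09 rad before: the wrong place.
- plunger (a joint): travel of the spring plunger (rounded steel nose, 44 mm across, pressing on the disc's rim), m: 0 = fully home in a notch, about 0.004 = riding on the plain rim. Within about 0.05 rad of a notch it pulls the disc home by itself.
- turntable_axis (a point): point on the turntable's axis at the top face of the disc (z = 34 mm). Aluminium disc, radius 110 mm, three rim notches 120 degrees apart. This frame turns with the disc and agrees with the station's at angle 0.
- drive_post (a point): centre of the top of the upright steel drive post on the disc: 14 mm across (24 mm in its lowest 6 mm), top at z = 99 mm, 65 mm above the disc; 95 mm from the axis at the disc's own +x, 90 degrees clockwise of the box. Pushing it round takes about 1 to 5 N on the plain rim and 10 to 13 N to leave a notch.
- box_floor (a point): centre of the inner floor of the open rectangular steel box on the disc: outside 106 (its x) x 86 mm (its y), walls 3 mm, 65 mm tall (rim at z = 99 mm), 55 mm from the axis at the disc's own +y; axes parallel to its walls. The two other vessels on the disc are round dishes (64 mm across, 32 mm tall; 54 mm across, 14 mm tall).
- tray (a joint): tilt of the tipping tray, rad: 0 = level on its stand; grows as its closed rear end swings up, to a stop at 1.15. Steel tray 56 mm wide, 128 mm long, walls 28 mm, floor top at z = 126 mm, open end at the hinge above the box. About 0.4 kg; falls back when let go. The mounts slide out from about 0.5 to 0.7 rad on.
- tray_hinge (a point): middle of the tray's hinge pin, which runs along station x; at station (0, 86, 122) mm.
- tip_bar (a point): point to push on the black lever bar: round, 14 mm thick, along station x, 38 to 112 mm from the tray's middle on the robot's side (this point: 85 mm). It is 110 mm from the hinge line; at tilt 0 it is 78 mm above the hinge and 78 mm toward +y. Push it toward -y with 2 to 3 N: it swings up over the hinge, at tilt 1.15 to 39 mm on the -y side and 103 mm above.
- mount_6: a black puck-shaped specimen mount, 40 mm across and 18 mm thick, lying flat on the tray floor at the start; origin at the centre of its underside
- mount_1: a black puck-shaped specimen mount, 30 mm across and 15 mm thick, lying flat on the tray floor at the start; origin at the centre of its underside
- mount_2: a black puck-shaped specimen mount, 30 mm across and 17 mm thick, lying flat on the tray floor at the start; origin at the centre of its underside
- hardness_block: bystander: round steel reference block, 60 mm across, 16 mm high, on the bench to the right of the turntable; origin at the centre of its underside
- eyepiece_1: bystander: microscope eyepiece standing on the bench in front of the turntable, 35 mm across, 45 mm high; origin at the centre of its underside
- dropper_bottle: bystander: amber dropper bottle standing behind the tray, 43 mm across, 118 mm high; origin at the centre of its underside
- tape_black: bystander: small roll of black tape lying to the right and behind the turntable, 62 mm across, 19 mm high; origin at the centre of its underside

How it is judged:
On the way, in this order (a step that is already met when the one before it is completed fails the run):
1. the rectangular box is under the tray's open end and the plunger is fully home in that notch (within 1.8 mm), with the tray still down (value of joint turntable between -0.36 and 0.36 rad and value of joint plunger below 0.0018 m and value of joint tray below 0.15 rad), for 0.3 s.
2. the tray is tipped by more than 0.8 rad while the plunger holds the turntable (value of joint turntable between -0.36 and 0.36 rad and value of joint plunger below 0.0018 m and value of joint tray above 0.8 rad), for 0.2 s.
At the end, for the whole second after the job is handed in: all three mounts lie at rest inside the rectangular box (centres of their undersides within its walls and below its rim), the turntable is within 0.36 rad of 0 with the plunger home within 1.8 mm, and the tray is down again within 0.06 rad (value of joint turntable between -0.36 and 0.36 rad and value of joint plunger below 0.0018 m and value of joint tray below 0.06 rad and x of mount_6 in the frame of box_floor between -0.052 and 0.052 m and y of mount_6 in the frame of box_floor between -0.043 and 0.043 m and z of mount_6 in the frame of box_floor between -0.006 and 0.058 m and x of mount_1 in the frame of box_floor between -0.052 and 0.052 m and y of mount_1 in the frame of box_floor between -0.043 and 0.043 m and z of mount_1 in the frame of box_floor between -0.006 and 0.058 m and x of mount_2 in the frame of box_floor between -0.052 and 0.052 m and y of mount_2 in the frame of box_floor between -0.043 and 0.043 m and z of mount_2 in the frame of box_floor between -0.006 and 0.058 m and linear speed of each of mount_6, mount_1, mount_2 below 0.02 m/s); the robot touches nothing.
It fails at once if the tray is tipped by more than 0.3 rad while the plunger is more than 3 mm out of the notch or the box is not under the tray (value of joint tray above 0.3 rad and (value of joint plunger above 0.003 m or value of joint turntable below -0.4 rad or value of joint turntable above 0.4 rad)).
It fails at once if a bystander is moved by more than 30 mm (distance of any of hardness_block, eyepiece_1, dropper_bottle, tape_black from where it was at the start of the episode above 0.03 m).
It also fails if it takes over 64 s, if anything falls off the work surface, if the arm or the gripper's body presses on something with over 40 N, if the wrist force passes 120 N, or if a joint passes its speed limit or range.

## Working session

There is one attempt and no reset: what is moved stays moved. The work goes in short steps, Python scripts to look and compute and a shell command to move; the robot and the scene stay as the last step left them, time stands still between calls to the robot, and variables do not carry over. Pictures are saved under pics/ and viewed, at most 10 in all, crops included, and the job is handed in when it is done.

```bash
ls; mkdir -p pics
python3 - <<'E'
from workcell import robot
import cv2,numpy as np
s=robot.observe();print(s)
a=robot.read_camera("side");b=robot.read_camera("top")
cv2.imwrite("pics/side0.png",a);cv2.imwrite("pics/top0.png",b)
for n in("side","top"):print(n,robot.calibration(n))
E
```

```text
inch.py
pics
workcell.py
{'time_s': 0.0, 'joints': array([ 1.16601577e+00,  8.74843074e-02,  1.75141621e-01,  1.65976498e+00,
       -2.10800728e-05,  1.57077651e+00]), 'dq': array([-0.00045387,  0.00126675,  0.00056859,  0.00213298,  0.00110723,
        0.00196991]), 'tau': array([ 2.38837119e-04, -5.20383918e+01,  4.64801002e+01,  1.64500420e-02,
       -7.55460292e-05, -9.87996202e-06]), 'eef_pos': array([0.21652919, 0.50537551, 0.24457356]), 'tool_rot': array([-6.31416436e-01, -3.07723693e+00,  2.02430568e-03]), 'wrist_force': array([-0.29706964,  0.14986268,  0.04087799]), 'moment': array([-0.0360119 , -0.02028193,  0.02955079]), 'finger_force': 0.0, 'gripper_width': 0.08539090002108418}
side {'fovy': 50.183397597835125, 'cx': 320.64796870874693, 'cy': 203.68270339568846, 'R': array([[ 0.99754998, -0.06959754, -0.00708683],
       [-0.03755156, -0.44723676, -0.89362697],
       [ 0.05902475,  0.89170368, -0.44875452]]), 't': array([-0.53186275,  0.12458696,  0.89068566])}
top {'fovy': 46.04532909354937, 'cx': 322.9237124431615, 'cy': 202.59372471736523, 'R': array([[ 0.0036749 , -0.99996045,  0.00809841],
       [-0.98291853, -0.00510219, -0.18397044],
       [ 0.18400449, -0.00728401, -0.98289841]]), 't': array([-0.00684101,  0.56890118,  1.12415819])}
```
View pics/side0.png

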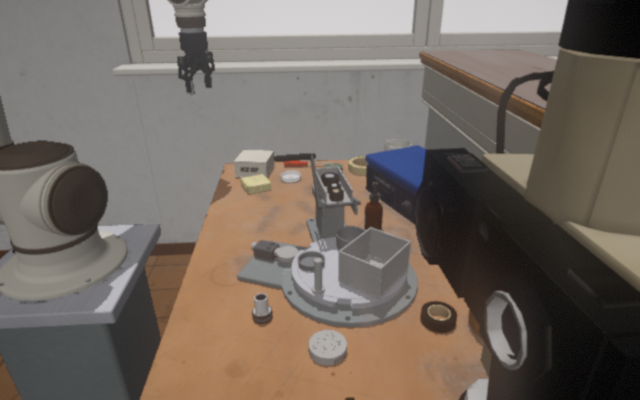

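View pics/top0.png

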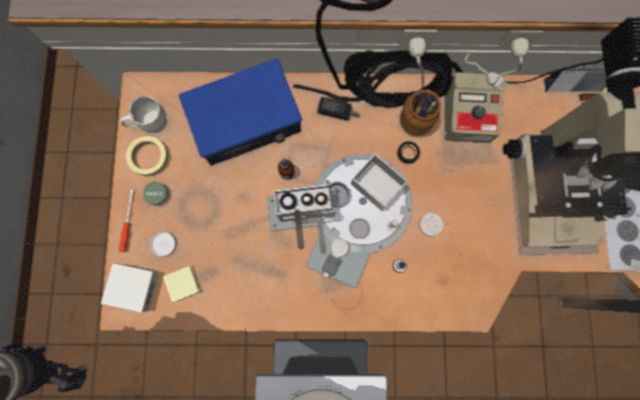

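The top view shows the disc centred near (362,203), the box near (379,182), the tray at (305,202) and the bracket near (338,248). In the side view the post is at about (318,275). I'll enlarge the station region in the top view.

Create h.py:
```python
import numpy as np,cv2
from workcell import robot
def K(c): return 200/np.tan(np.radians(c["fovy"])/2)
def ray(n,u,v,z):
    c=robot.calibration(n);R=c["R"];f=K(c)
    C=-R.T@c["t"];d=R.T@np.array([(u-c["cx"])/f,(v-c["cy"])/f,1])
    return C+d*(z-C[2])/d[2]
def proj(n,X):
    c=robot.calibration(n);p=c["R"]@np.asarray(X)+c["t"];f=K(c)
    return np.array([c["cx"]+f*p[0]/p[2],c["cy"]+f*p[1]/p[2]])
```

Run:
```python
import cv2
a=cv2.imread("pics/top0.png")[145:295,255:455]
cv2.imwrite("pics/top0c.png",cv2.resize(a,(800,600),interpolation=cv2.INTER_CUBIC))
```

```text
(no output)
```

View pics/top0c.png

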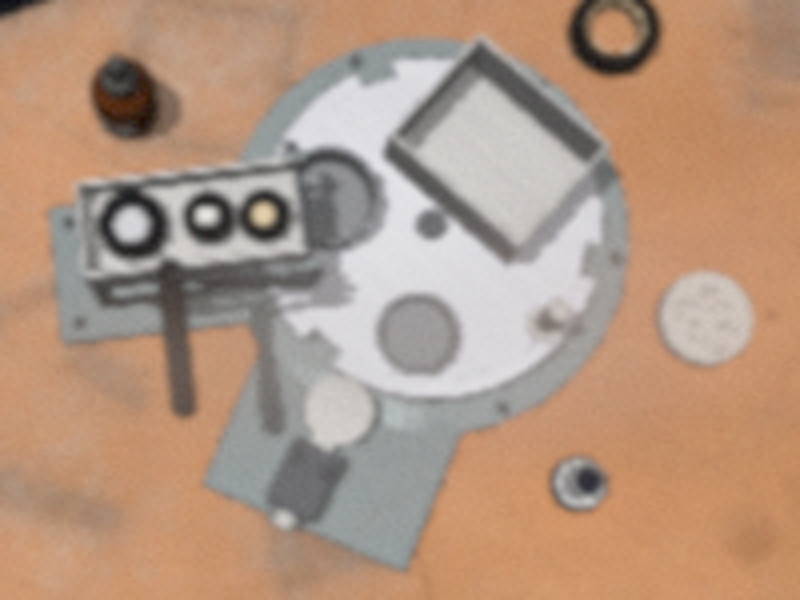

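The crop shows the hub dot at (431,224), the box rim corners at (481,40), (606,148), (515,260) and (388,147), the post top near (556,312), and the lever bar from (172,262) to (183,412). The bracket is near (307,480), with the eyepiece at (582,482) and the block at (706,318).

```bash
cat >> h.py <<'E'
def crop(u,v,z): return ray("top",255+(u+.5)/4-.5,145+(v+.5)/4-.5,z)
E
python3 - <<'E'
from h import *
np.set_printoptions(precision=4,suppress=True)
a=cv2.imread("pics/top0.png")
hub=crop(431,224,.036);print("hub",hub)
# foot outline fit from visible dots of disc: white disc mask
hsv=cv2.cvtColor(a,cv2.COLOR_BGR2HSV)
box=[crop(*p,.099) for p in [(481,40),(606,148),(515,260),(388,147)]]
print("box",np.array(box),[np.linalg.norm(box[i]-box[i-1]) for i in range(4)])
bc=np.mean(box,0);d=(bc-hub)[:2];print("boxc",bc,np.hypot(*d),"boxang",np.arctan2(d[1],d[0]))
e=(box[1]-box[0]+box[2]-box[3]);print("long?",np.arctan2(e[1],e[0]));e=(box[3]-box[0]+box[2]-box[1]);print("other",np.arctan2(e[1],e[0]))
p=crop(556,312,.099);d=(p-hub)[:2];print("post",p,np.hypot(*d),np.arctan2(d[1],d[0]))
b0=crop(172,262,.2);b1=crop(183,412,.2);d=b0-b1;print("bar",b0,b1,np.linalg.norm(d),"yaw",np.arctan2(d[1],d[0]))
t=[crop(*q,.154) for q in [(80,187),(303,152),(308,252),(85,280)]];print("tray",np.array(t))
d=t[0]-t[1]+t[3]-t[2];print("trayyaw",np.arctan2(d[1],d[0])-np.pi/2)
d=((t[1]+t[2])/2-hub)[:2];print("trayend-hub",d,np.hypot(*d),np.arctan2(d[1],d[0])-np.pi/2)
print("bracket",crop(307,480,.038)-hub,"eyep",crop(578,485,.03),"block",crop(706,318,.016),"stand corners",crop(65,342,.012),crop(52,207,.012))
print("tool R");from scipy.spatial.transform import Rotation as Ro
print(Ro.from_rotvec(robot.observe()["tool_rot"]).as_matrix())
E
```

```text
hub [ 0.5777 -0.1047  0.036 ]
box [[ 0.6805 -0.1308  0.099 ]
 [ 0.613  -0.2055  0.099 ]
 [ 0.5439 -0.1489  0.099 ]
 [ 0.6129 -0.0733  0.099 ]] [np.float64(0.08871359309891756), np.float64(0.10065006954192583), np.float64(0.08936779803714198), np.float64(0.10239469016818328)]
boxc [ 0.6126 -0.1396  0.099 ] 0.04941871832984503 boxang -0.7863989778716182
long? -2.308020297977866
other 2.4461808210869824
post [ 0.5126 -0.1728  0.099 ] 0.09423292345544317 -2.333863128452664
bar [0.5244 0.0517 0.2   ] [0.4429 0.0447 0.2   ] 0.08179103564268746 yaw 0.08565328118186824
tray [[ 0.5755  0.1071  0.154 ]
 [ 0.5968 -0.0205  0.154 ]
 [ 0.5384 -0.0234  0.154 ]
 [ 0.5217  0.1031  0.154 ]]
trayyaw 0.14851203345579034
trayend-hub [-0.0101  0.0827] 0.0832891878037511 0.12113985030967633
bracket [-0.1619  0.0788  0.002 ] eyep [ 0.4138 -0.1949  0.03  ] block [ 0.5211 -0.2821  0.016 ] stand corners [0.5042 0.1283 0.012 ] [0.5922 0.1388 0.012 ]
tool R
[[-0.9192  0.3939 -0.0004]
 [ 0.3939  0.9192 -0.0011]
 [-0.     -0.0012 -1.    ]]
```

```bash
R="-0.54 -0.507 -0.05 1.93 0.085"; python3 inch.py '-0.1 -0.1 -0.05 0.3 0.085; -0.54 -0.507 -0.05 1.93 0.085; -0.54 -0.507 -0.05 1.93 0.085; -0.54 -0.507 -0.05 1.93 0.085; -0.54 -0.507 -0.05 1.93 0.085; -0.54 -0.507 -0.05 1.93 0.085; -0.54 -0.507 -0.05 1.93 0.085; -0.54 -0.507 -0.05 1.93 0.085; -0.54 -0.507 -0.05 1.93 0.085; -0.54 -0.507 -0.05 1.93 0.085; -0.54 -0.507 -0.05 1.93 0.085; -0.54 -0.507 -0.05 1.93 0.085'
python3 inch.py '0 0 0 0 0.085'
python3 - <<'E'
from h import *
from scipy.spatial.transform import Rotation as Ro
s=robot.observe();print(s["eef_pos"],s["joints"]);print(Ro.from_rotvec(s["tool_rot"]).as_matrix())
a=robot.read_camera("wrist");cv2.imwrite("pics/w1.png",a);print(robot.calibration("wrist"),proj("wrist",[.5126,-.1728,.099]),proj("wrist",[.5777,-.1047,.036]))
print(proj("side",[.5126,-.1728,.099]))
E
```

```text
time_s: 1.6
eef_pos: [0.5137, -0.1754, 0.295]
tool_rot: [-2.89, -1.231, 0.0]
wrist_force: [1.4, 0.2, 0.1]
gripper_width: 0.0848
finger_force: 0.0
time_s: 1.72
eef_pos: [0.514, -0.1763, 0.2933]
tool_rot: [-2.89, -1.227, 0.004]
wrist_force: [-0.5, 0.5, -0.6]
gripper_width: 0.0851
finger_force: 0.0
[ 0.51395991 -0.17628064  0.29325977] [-3.30210521e-01  9.80370937e-02  2.82162598e-01  1.75778773e+00
 -4.03839688e-04  2.00853712e+00]
[[ 6.94660347e-01  7.19332278e-01 -2.84200012e-03]
 [ 7.19336155e-01 -6.94661929e-01  5.47220736e-04]
 [-1.58059574e-03 -2.42448598e-03 -9.99995812e-01]]
{'fovy': 58.24738703286204, 'cx': 315.6460987998239, 'cy': 195.54888399994877, 'R': array([[ 0.72035908, -0.69359593, -0.00273351],
       [-0.65892387, -0.68556908,  0.30953897],
       [-0.21656898, -0.22117803, -0.95088283]]), 't': array([-0.48979473,  0.16318135,  0.49932904])} [314.61374718 168.03953984] [314.53676034  62.53494038]
[315.21241189 259.34708133]
```

View pics/w1.png

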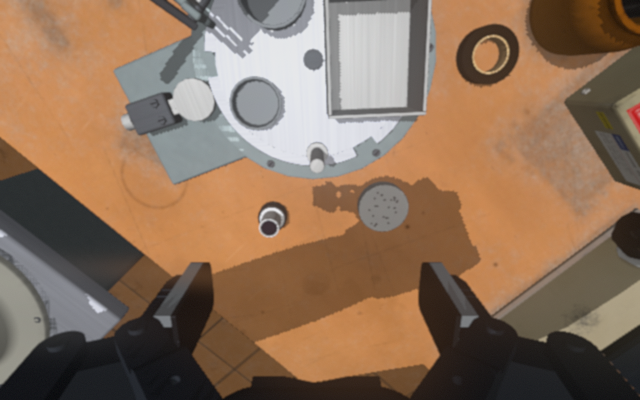

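The wrist view shows the post top at (317,167), within 3 px of the predicted position, and the hub at (314,60), also close. Next I lower the open fingers over the post and close them to a loose cage.

```bash
python3 inch.py '0.002 -0.001 0.06 0 0.085; 0.002 -0.001 0.12 0 0.085; 0.002 -0.001 0.17 0 0.085; 0.002 -0.001 0.21 0 0.085; 0.002 -0.001 0.228 0 0.085; 0.002 -0.001 0.228 0 0.03; 0.002 -0.001 0.228 0 0.03; 0.002 -0.001 0.228 0 0.03; 0.002 -0.001 0.228 0 0.03; 0.002 -0.001 0.228 0 0.03; 0.002 -0.001 0.228 0 0.03'
python3 - <<'E'
from h import *
from scipy.spatial.transform import Rotation as Ro
np.set_printoptions(precision=4,suppress=True)
s=robot.observe();R=Ro.from_rotvec(s["tool_rot"]).as_matrix();print(s["eef_pos"],R)
# arc: CCW steps about hub, displacements in present tool axes
h=np.array([.5777,-.1047]);p=s["eef_pos"][:2]
d=p-h;print(np.hypot(*d),np.arctan2(d[1],d[0]))
def arc(p,R,n,st,r=.095):
    a0=np.arctan2(*(p-h)[::-1])
    for k in range(1,n+1):
        a=a0+k*st;q=h+r*np.array([np.cos(a),np.sin(a)])-p
        print(np.round(R[:2,:2].T@q,3),round(-k*st,2))
arc(p,R,12,.1)
E
```

```text
time_s: 3.15
eef_pos: [0.514, -0.1711, 0.0674]
tool_rot: [2.889, 1.233, 0.0]
wrist_force: [0.5, 0.3, -0.7]
gripper_width: 0.03
finger_force: 0.0
[ 0.514  -0.1711  0.0674] [[ 0.6919  0.722   0.    ]
 [ 0.722  -0.6919 -0.    ]
 [ 0.      0.0001 -1.    ]]
0.09201331969435678 -2.335965113039486
[-0.003  0.009] -0.1
[-0.001  0.019] -0.2
[0.001 0.028] -0.3
[0.004 0.037] -0.4
[0.009 0.046] -0.5
[0.014 0.054] -0.6
[0.019 0.061] -0.7
[0.026 0.068] -0.8
[0.033 0.074] -0.9
[0.041 0.08 ] -1.0
[0.049 0.085] -1.1
[0.057 0.089] -1.2
```

```bash
python3 inch.py '-0.003 0.009 0 -0.1 0.03; -0.001 0.019 0 -0.2 0.03; 0.001 0.028 0 -0.3 0.03; 0.004 0.037 0 -0.4 0.03; 0.009 0.046 0 -0.5 0.03; 0.014 0.054 0 -0.6 0.03; 0.019 0.061 0 -0.7 0.03; 0.026 0.068 0 -0.8 0.03; 0.033 0.074 0 -0.9 0.03; 0.041 0.08 0 -1 0.03; 0.049 0.085 0 -1.1 0.03; 0.057 0.089 0 -1.2 0.03'
cat >> h.py <<'E'
from scipy.spatial.transform import Rotation as Ro
np.set_printoptions(precision=4,suppress=True)
h=np.array([.5777,-.1047])
def arc(n,st,r=.095):
    s=robot.observe();R=Ro.from_rotvec(s["tool_rot"]).as_matrix();p=s["eef_pos"][:2]
    a0=np.arctan2(*(p-h)[::-1]);print(s["eef_pos"],np.hypot(*(p-h)),a0,"tool y ang",np.arctan2(R[1,1],R[0,1]),"F",s["wrist_force"],s["joints"])
    for k in range(1,n+1):
        a=a0+k*st;q=h+r*np.array([np.cos(a),np.sin(a)])-p
        print(np.round(R[:2,:2].T@q,3),round(-k*st,2))
E
python3 - <<'E'
from h import *
arc(12,.1)
a=robot.read_camera("top");cv2.imwrite("pics/top2c.png",cv2.resize(a[145:295,255:455],(800,600),interpolation=cv2.INTER_CUBIC))
E
```

```text
time_s: 4.65
eef_pos: [0.6165, -0.1931, 0.0672]
tool_rot: [-1.686, -2.65, 0.006]
wrist_force: [-8.1, -6.2, 2.8]
gripper_width: 0.0298
finger_force: 5.2
[ 0.6165 -0.1931  0.0672] 0.0965258775683098 -1.1571750201498094 tool y ang 0.4376085569321088 F [-8.085  -6.1934  2.8178] [-0.3021  0.3206  0.1041  1.3562 -0.0034  0.8311]
[0.002 0.01 ] -0.1
[0.003 0.019] -0.2
[0.005 0.028] -0.3
[0.008 0.037] -0.4
[0.012 0.046] -0.5
[0.017 0.054] -0.6
[0.022 0.062] -0.7
[0.029 0.069] -0.8
[0.036 0.075] -0.9
[0.043 0.081] -1.0
[0.051 0.086] -1.1
[0.06 0.09] -1.2
```

View pics/top2c.png

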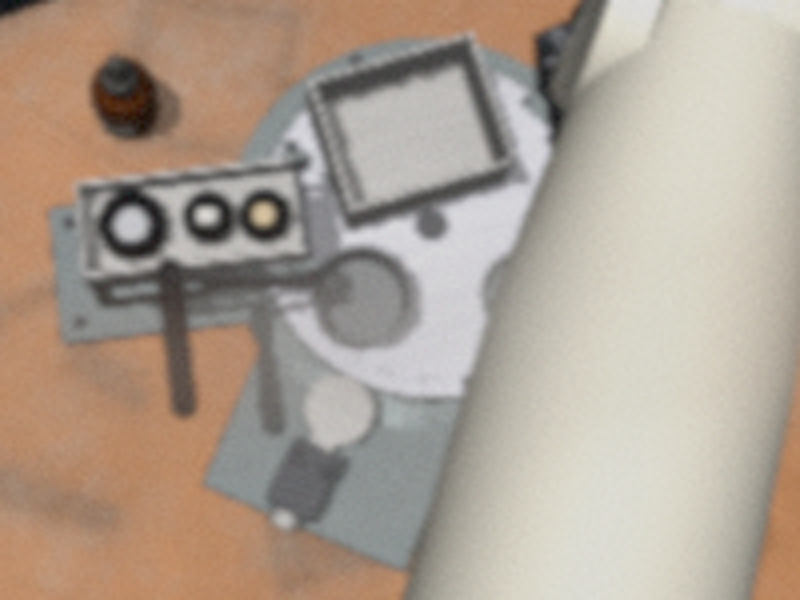

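The turntable is following: the box is now up at (410,130) in the crop, and the tray and bar haven't moved. I'll take another 1.0 rad, then creep.

```bash
python3 inch.py '0.002 0.01 0 -0.1 0.03; 0.003 0.019 0 -0.2 0.03; 0.005 0.028 0 -0.3 0.03; 0.008 0.037 0 -0.4 0.03; 0.012 0.046 0 -0.5 0.03; 0.017 0.054 0 -0.6 0.03; 0.022 0.062 0 -0.7 0.03; 0.029 0.069 0 -0.8 0.03; 0.036 0.075 0 -0.9 0.03; 0.043 0.081 0 -1 0.03;0.043 0.081 0 -1 0.03'
python3 - <<'E'
from h import *
arc(12,.02)
E
```

```text
time_s: 6.08
eef_pos: [0.6731, -0.1183, 0.0671]
tool_rot: [0.211, 3.134, -0.0]
wrist_force: [1.4, -1.6, 0.1]
gripper_width: 0.0302
finger_force: 0.8
[ 0.6731 -0.1183  0.0671] 0.09637218014326274 -0.14188996914521926 tool y ang 1.4361446835959546 F [ 1.3676 -1.5893  0.1134] [-0.1739  0.4092  0.2183  1.3797 -0.0003 -0.0393]
[0.001 0.002] -0.02
[0.001 0.004] -0.04
[0.002 0.006] -0.06
[0.002 0.008] -0.08
[0.002 0.009] -0.1
[0.002 0.011] -0.12
[0.002 0.013] -0.14
[0.002 0.015] -0.16
[0.003 0.017] -0.18
[0.003 0.019] -0.2
[0.004 0.021] -0.22
[0.004 0.023] -0.24
```

```bash
for i in 1 2 3 4 5 6; do python3 inch.py '0 0.002 0 -0.02 0.03; 0 0.002 0 -0.02 0.03' | egrep 'eef|wrist|finger'; done
```

```text
eef_pos: [0.6731, -0.1174, 0.0671]
wrist_force: [0.8, -5.5, -0.7]
finger_force: 3.2
eef_pos: [0.6733, -0.1155, 0.0671]
wrist_force: [0.2, -6.8, -1.1]
finger_force: 3.5
eef_pos: [0.6735, -0.1136, 0.0671]
wrist_force: [1.8, -8.3, -1.0]
finger_force: 3.6
eef_pos: [0.6738, -0.1117, 0.0671]
wrist_force: [1.7, -7.8, -1.1]
finger_force: 3.8
eef_pos: [0.6739, -0.1098, 0.0671]
wrist_force: [1.8, -7.9, -2.0]
finger_force: 4.0
eef_pos: [0.674, -0.1079, 0.0672]
wrist_force: [2.9, -8.3, -1.8]
finger_force: 4.2
```

```bash
for i in 1 2 3 4 5 6; do python3 inch.py '0 0.002 0 -0.02 0.03; 0 0.002 0 -0.02 0.03' | egrep 'eef|wrist|finger'|tr '\n' ' '; echo; done
```

```text
eef_pos: [0.6741, -0.1059, 0.0671] wrist_force: [2.0, -8.7, -2.6] finger_force: 4.4 
eef_pos: [0.6741, -0.104, 0.0672] wrist_force: [2.8, -9.6, -2.4] finger_force: 4.7 
eef_pos: [0.6742, -0.1019, 0.0672] wrist_force: [3.4, -9.6, -2.6] finger_force: 4.4 
eef_pos: [0.6741, -0.0996, 0.0671] wrist_force: [3.6, -7.1, -2.5] finger_force: 3.8 
eef_pos: [0.6741, -0.097, 0.0672] wrist_force: [3.3, -4.7, -1.7] finger_force: 2.5 
eef_pos: [0.6736, -0.0945, 0.0673] wrist_force: [3.3, -2.2, -1.0] finger_force: 1.3
```

```bash
for i in 1 2 3 4; do python3 inch.py '0 0.002 0 -0.02 0.03; 0 0.002 0 -0.02 0.03' | egrep 'eef|wrist|finger'|tr '\n' ' '; echo; done
```

```text
eef_pos: [0.673, -0.0918, 0.0672] wrist_force: [0.5, -0.6, -0.1] finger_force: 0.0 
eef_pos: [0.6729, -0.0899, 0.0673] wrist_force: [0.6, -0.5, 0.6] finger_force: 0.0 
eef_pos: [0.6727, -0.0895, 0.0672] wrist_force: [0.3, -6.3, 0.1] finger_force: 3.1 
eef_pos: [0.6724, -0.0892, 0.0673] wrist_force: [0.3, -14.4, -1.6] finger_force: 7.2
```

Run:
```python
from h import *
arc(0,.02)
a=robot.read_camera("top");cv2.imwrite("pics/top3c.png",cv2.resize(a[145:295,255:455],(800,600),interpolation=cv2.INTER_CUBIC))
```

```text
[ 0.6724 -0.0892  0.0673] 0.0959628531789036 0.16210362166500045 tool y ang 1.7544463473156264 F [  0.3228 -14.4407  -1.5579] [-0.13    0.3959  0.2011  1.3752 -0.0048 -0.3136]
```

View pics/top3c.png

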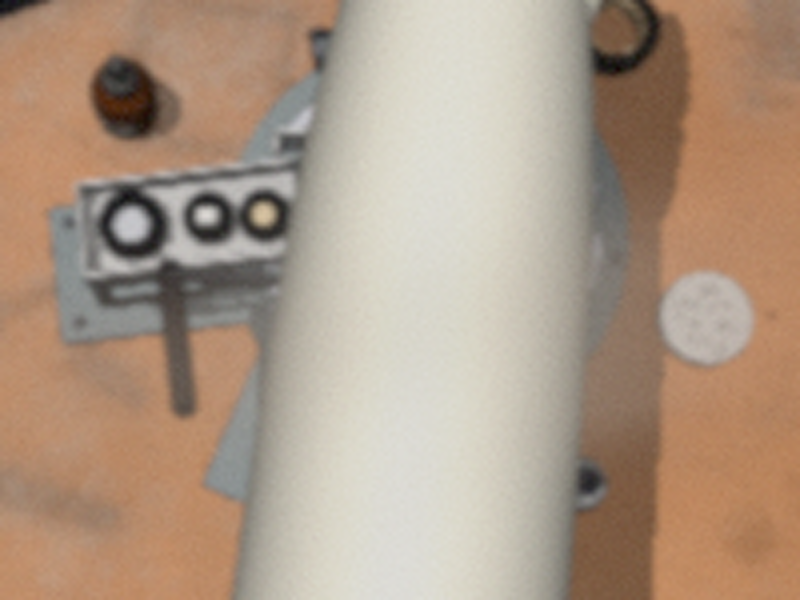

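The force dropped to zero at the notch and then climbed steeply: the plunger has clicked, at θ of about -0.04. I'll back off to the middle of the slack, wait and lift.

```bash
python3 inch.py '0 -0.008 0 0 0.03; 0 -0.008 0 0 0.03;0 -0.008 0 0 0.03; 0 -0.008 -0.05 0 0.03; 0 -0.008 -0.1 0 0.03; 0 -0.008 -0.16 0 0.03; 0 -0.008 -0.22 0 0; 0 -0.008 -0.22 0 0'
python3 - <<'E'
from h import *
arc(0,.1)
c=crop
# bar: find side-view ends too
a=robot.read_camera("side");cv2.imwrite("pics/s3.png",cv2.resize(a[140:300,230:430],(750,600),interpolation=cv2.INTER_CUBIC))
y=.12;ex=np.array([np.cos(y),np.sin(y)]);ey=np.array([-np.sin(y),np.cos(y)])
for x,dy,z in((-.038,.164,.2),(-.112,.164,.2),(-.085,.164,.2)):
    X=np.r_[h+x*ex+dy*ey,z];print(X,proj("top",X),proj("side",X), (proj("top",X)-[255,145])*4)
print([ (proj("side",np.r_[crop(*p,.2)])-[230,140])*3.75 for p in((172,262),(183,412))])
E
```

```text
time_s: 11.12
eef_pos: [0.6751, -0.0939, 0.2938]
tool_rot: [-0.291, 3.118, -0.003]
wrist_force: [0.8, -0.0, -0.5]
gripper_width: 0.0001
finger_force: 0.0
[ 0.6751 -0.0939  0.2938] 0.09801100497919815 0.11062339772020963 tool y ang 1.7566860145110474 F [ 0.803  -0.0193 -0.4793] [-0.1383  0.4614  0.7309  1.8304  0.0002 -0.3242]
[0.5203 0.0536 0.2   ] [296.7538 211.9713] [311.9334 156.2623] [167.0153 267.885 ]
[0.4469 0.0447 0.2   ] [300.4092 245.7854] [276.0175 158.9034] [181.6369 403.1414]
[0.4737 0.0479 0.2   ] [299.0643 233.3439] [289.2388 157.9312] [176.257  353.3754]
[array([314.8554,  61.9202]), array([165.2537,  71.1005])]
```

View pics/s3.png

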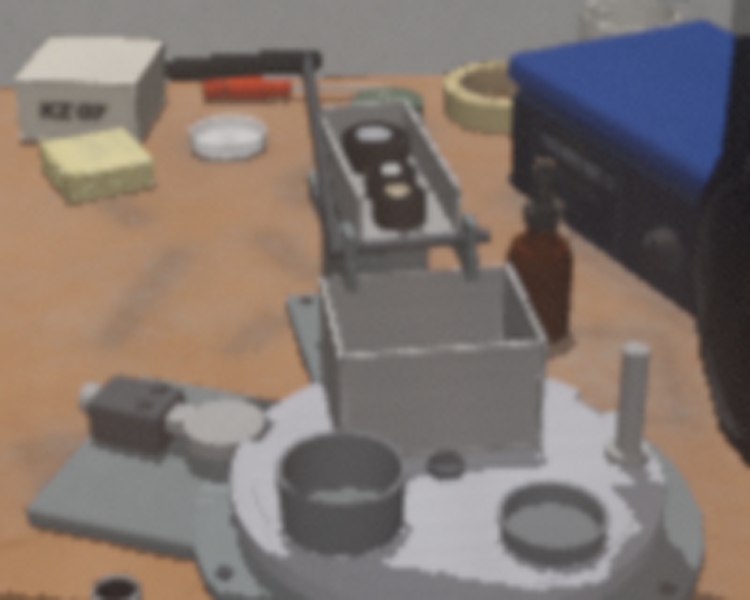

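The side view confirms the box is under the tray, the plunger nose is seated in the notch, and the bar lies where I computed it ((165,70) to (318,60)). Next I compute the approach to the +y side of the bar.

```bash
cat >> h.py <<'E'
Y=.12;EX=np.array([np.cos(Y),np.sin(Y)]);EY=np.array([-np.sin(Y),np.cos(Y)])
def to(sx,sy,z):
    s=robot.observe();R=Ro.from_rotvec(s["tool_rot"]).as_matrix()
    return R.T@(np.r_[h+sx*EX+sy*EY,z]-s["eef_pos"])
def st():
    s=robot.observe();d=s["eef_pos"][:2]-h;return d@EX,d@EY,s["eef_pos"][2],s["wrist_force"]
E
python3 - <<'E'
from h import *
print(to(-.092,.212,.2938),to(-.092,.212,.194))
E
```

```text
[ 0.1752  0.2249 -0.0049] [0.1757 0.225  0.0949]
```

```bash
python3 inch.py '0.044 0.056 0 0.03 0; 0.088 0.112 0 0.066 0; 0.13 0.168 0 0.066 0; 0.176 0.225 0 0.066 0; 0.176 0.225 0 0.066 0; 0.176 0.225 0.03 0.066 0; 0.176 0.225 0.07 0.066 0; 0.176 0.225 0.1 0.066 0; 0.176 0.225 0.1 0.066 0'
python3 - <<'E'
from h import *
print(st())
for t in np.arange(0,1.2,.1):
    a=np.pi/4+t;print(round(t,2),to(-.092,.086+.110*np.cos(a)+.0215,.122+.110*np.sin(a)-.006))
E
```

```text
time_s: 12.3
eef_pos: [0.4576, 0.0944, 0.184]
tool_rot: [0.187, -3.13, 0.001]
wrist_force: [0.4, 0.0, 1.2]
gripper_width: -0.0003
finger_force: 0.0
(np.float64(-0.09543755867392686), np.float64(0.21200199965984487), np.float64(0.18401011265647588), array([0.4295, 0.0301, 1.2094]))
0.0 [-0.0034 -0.0267 -0.0098]
0.1 [-0.0034 -0.0349 -0.0172]
0.2 [-0.0033 -0.0437 -0.0237]
0.3 [-0.0033 -0.0532 -0.0293]
0.4 [-0.0033 -0.0632 -0.0339]
0.5 [-0.0033 -0.0735 -0.0375]
0.6 [-0.0032 -0.0842 -0.0401]
0.7 [-0.0032 -0.0951 -0.0416]
0.8 [-0.0032 -0.1061 -0.042 ]
0.9 [-0.0032 -0.1171 -0.0412]
1.0 [-0.0033 -0.1279 -0.0394]
1.1 [-0.0033 -0.1386 -0.0366]
```

```bash
python3 inch.py '0 -0.012 -0.005 0 0; 0 -0.022 -0.008 0 0; 0 -0.027 -0.01 0 0; 0 -0.031 -0.0135 0 0; 0 -0.035 -0.017 0 0; 0 -0.035 -0.017 0 0'; python3 inch.py '0 -0.004 -0.003 0 0; 0 -0.009 -0.0065 0 0; 0 -0.0135 -0.0095 0 0; 0 -0.018 -0.012 0 0; 0 -0.023 -0.0145 0 0; 0 -0.028 -0.017 0 0; 0 -0.033 -0.0185 0 0; 0 -0.0385 -0.0205 0 0; 0 -0.0385 -0.0205 0 0'
python3 - <<'E'
from h import *
print(st())
a=robot.read_camera("side");cv2.imwrite("pics/s4.png",cv2.resize(a[100:300,200:450],(750,600),interpolation=cv2.INTER_CUBIC))
E
```

```text
time_s: 13.05
eef_pos: [0.4641, 0.0603, 0.2058]
tool_rot: [-0.187, 3.134, 0.004]
wrist_force: [-1.8, 7.4, 4.4]
gripper_width: -0.0003
finger_force: 3.8
time_s: 14.18
eef_pos: [0.4684, 0.0211, 0.2251]
tool_rot: [-0.186, 3.136, -0.0]
wrist_force: [-0.1, 3.5, 2.7]
gripper_width: 0.0
finger_force: 1.5
(np.float64(-0.09346723544046026), np.float64(0.1379933503899674), np.float64(0.2250853583923455), array([-0.1287,  3.4813,  2.7112]))
```

View pics/s4.png

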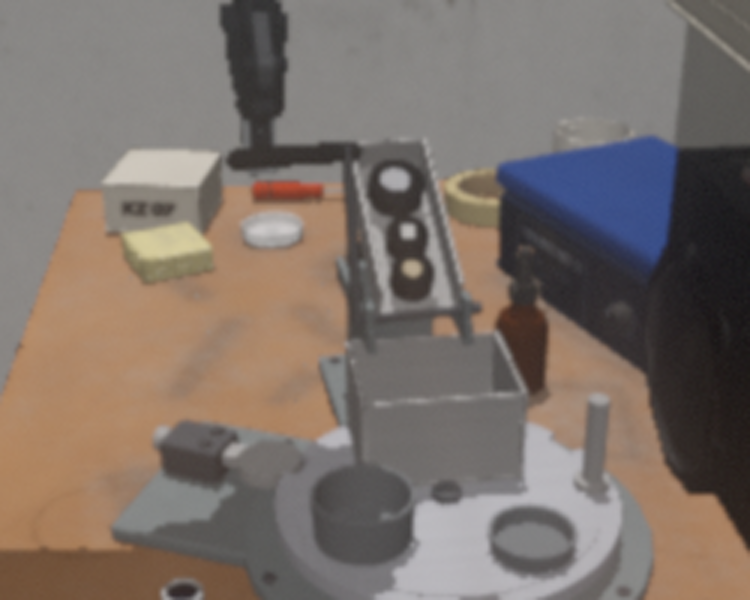

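The tray is tilted about 0.5 rad, the mounts are still on it, and the finger is pressing the bar cleanly. I'll continue slowly to about 1.1 rad and hold there.

```bash
python3 inch.py '0 -0.005 -0.0015 0 0; 0 -0.011 -0.0025 0 0; 0 -0.016 -0.0035 0 0; 0 -0.022 -0.004 0 0; 0 -0.027 -0.0045 0 0; 0 -0.033 -0.0045 0 0; 0 -0.038 -0.004 0 0; 0 -0.044 -0.0035 0 0; 0 -0.049 -0.003 0 0; 0 -0.055 -0.002 0 0; 0 -0.06 -0.001 0 0; 0 -0.064 0 0 0'; python3 inch.py '0 0 0 0 0; 0 0 0 0 0; 0 0 0 0 0; 0 0 0 0 0; 0 0 0 0 0; 0 0 0 0 0'
python3 - <<'E'
from h import *
print(st())
a=robot.read_camera("side");cv2.imwrite("pics/s5.png",cv2.resize(a[100:300,200:450],(750,600),interpolation=cv2.INTER_CUBIC))
E
```

```text
time_s: 15.72
eef_pos: [0.4758, -0.0424, 0.2247]
tool_rot: [0.187, -3.136, 0.0]
wrist_force: [0.5, 0.4, -0.5]
gripper_width: -0.0002
finger_force: 0.3
time_s: 16.48
eef_pos: [0.4758, -0.0419, 0.2248]
tool_rot: [0.187, -3.136, -0.0]
wrist_force: [-0.1, 0.2, -1.0]
gripper_width: 0.0001
finger_force: 0.3
(np.float64(-0.09363804614344758), np.float64(0.07449840218360927), np.float64(0.22478580803446002), array([-0.1338,  0.2024, -0.9743]))
```

View pics/s5.png

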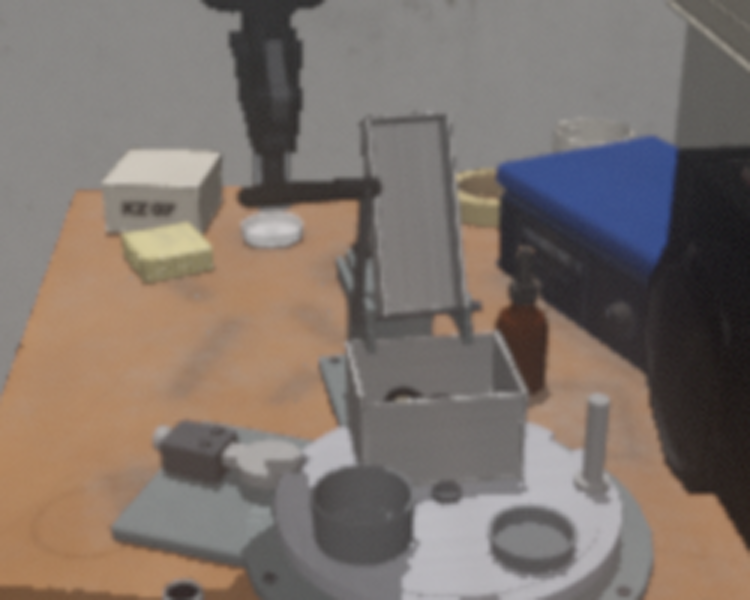

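The tray is empty and the mounts are in the box. I'll let the tray down by retracing the path.

```bash
python3 inch.py '0 0.005 -0.001 0 0; 0 0.011 -0.002 0 0; 0 0.016 -0.003 0 0; 0 0.022 -0.004 0 0; 0 0.027 -0.0045 0 0; 0 0.033 -0.0045 0 0; 0 0.038 -0.0045 0 0; 0 0.043 -0.004 0 0; 0 0.048 -0.0035 0 0; 0 0.054 -0.002 0 0; 0 0.059 -0.001 0 0; 0 0.064 0 0 0' | grep -E 'eef|force'
python3 inch.py '0 0.005 0.002 0 0; 0 0.01 0.0038 0 0; 0 0.015 0.006 0 0; 0 0.02 0.009 0 0; 0 0.025 0.012 0 0; 0 0.029 0.015 0 0; 0 0.034 0.018 0 0; 0 0.038 0.022 0 0; 0 0.042 0.026 0 0; 0 0.046 0.03 0 0; 0 0.056 0.034 0 0; 0 0.074 0.034 0 0'| grep -E 'eef|force'
python3 inch.py '0 0.005 0 0 0; 0 0.005 -0.04 0 0; 0 0.005 -0.1 0 0; 0 0.005 -0.13 0 0; 0 0.06 -0.13 0 0; 0 0.06 -0.13 0 0; 0 0.12 -0.13 0 0; 0 0.12 -0.13 0 0'
python3 - <<'E'
from h import *
a=robot.read_camera("side")[110:290,210:430];b=robot.read_camera("top")[160:260,260:430]
r=lambda i:cv2.resize(i,(400,int(400*i.shape[0]/i.shape[1])),interpolation=cv2.INTER_CUBIC)
a,b=r(a),r(b);o=np.zeros((max(len(a),len(b)),800,3),np.uint8);o[:len(a),:400]=a;o[:len(b),400:]=b
cv2.imwrite("pics/f6.png",o)
E
```

```text
eef_pos: [0.4682, 0.0219, 0.2246]
wrist_force: [0.9, 1.0, -0.1]
finger_force: 0.6
eef_pos: [0.4593, 0.095, 0.1902]
wrist_force: [0.6, -0.2, -1.0]
finger_force: 0.0
time_s: 20.52
eef_pos: [0.4448, 0.2161, 0.32]
tool_rot: [0.192, -3.135, 0.001]
wrist_force: [0.2, -0.8, -0.7]
gripper_width: 0.0002
finger_force: 0.0
```

View pics/f6.png

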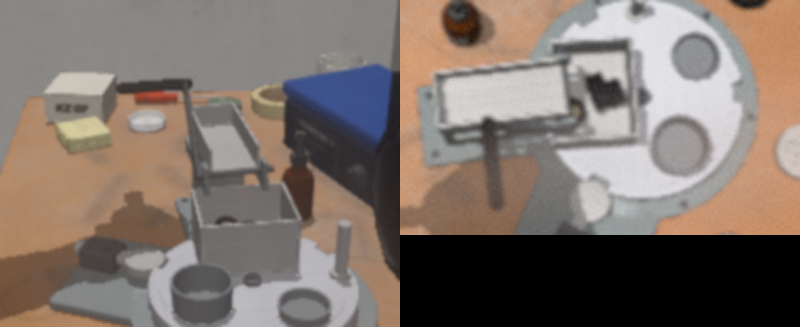

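The tray is down and empty, the mounts lie in the box, the nose is still in its notch, and the arm is clear. I'm handing in.

```bash
python3 -c "
from workcell import robot
print(robot.job_done())"
```

```text
the job is handed in; nothing more can be done
None
```

I handed the job in with the turntable clicked and locked at about -0.04 rad, the mounts tipped into the box, and the tray back down empty; the hand-in gave no verdict, and no picture showed all three mounts separately or the eyepiece and tape clearly at the end.

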